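# Release the charged battery pack from its dock and lay it in the tray

## Task

The battery pack is locked in its charging dock by a spring latch: push in the green button under the pack's overhanging front until the pack pops up, and take your hand away. Then lift the pack out and set it down gently, upright, in the yellow tray; do not drop it, and do not push the other things on the bench about.

Things in the scene. Friction and masses are not known exactly. Their poses are not given: they have to be found in the camera images.
- dock: Grey charging dock fixed to the bench, black foot 100 x 116 mm. Origin: on the bench under the middle of the seated pack; +x points from its front (button side, facing the robot's right) to its back, z up. Upright front face at x = -14 mm, so the seated pack overhangs it by 24 mm. Low walls up to z = 108 mm at y = +-32.5 to 40 mm and at x = 39 to 50 mm; front open.
- seat (a point): Middle of the dock's seat, 90 mm above the bench, where the pack's origin is while locked; axes as the dock's. A spring of 8 to 9 N under the pack pushes it up and the latch's hook holds it down. When the hook lets go, the pack rises 13 mm by itself and stays there, loose; the latch then cannot catch it again.
- button_face (a point): Centre of the outer face of the green latch button, 34 mm wide x 24 mm high, under the pack's overhang: dock x = -28 mm, y = 0, z = 40 mm when out, i.e. 10 mm behind the pack's front end and 50 mm below its underside, so only a tool tilted from vertical reaches it. Moves with the button. Push it level, straight into the dock (dock +x).
- latch (a joint): Travel of the latch button in m: 0 out (locked), 0.010 pushed fully in (hard stop); a spring returns it (2 N at the start, 7 N at the end, plus up to about 5 N of hook friction). The hook lets go of the pack at about 0.006.
- pack: Black battery pack with a red top piece, 76 mm long (x) x 62 mm wide (y: grasp across this), about 0.4 kg. Origin: centre of its underside, z up. The lowest 14 mm are a slotted shoe; flat sides to grip from z = 14 to 59 mm; the red piece on top reaches 66 mm. Seated, its axes are the dock's and its front (-x) end overhangs the dock. The small red square on one face is no button.
- tray: Yellow sorting tray, loose, 144 mm (its x) x 204 mm (its y), rim 23 mm high, rim walls 8 mm thick, so the floor inside is 128 x 188 mm; floor 2 mm thick. Origin: centre of its underside, z up.
- glue_bottle: White glue bottle, 57 mm in diameter, 155 mm tall, standing; bystander. Origin: centre of its underside.
- tape_measure: Yellow tape measure, 38 x 80 x 62 mm, bystander. Origin: centre of its underside.
- parts_tin: White round lidded tin, 73 mm in diameter, 32 mm high, bystander. Origin: centre of its underside.
Mind the look-alikes: they are no part of the job. Of the things shaped like the pack, the black one is meant.

How it is judged:
By the outcome, as a careful person would: the job done as asked, in the order asked, and still so for the second after the job is handed in, with the robot touching nothing.
It also fails if it takes over 54 s, if anything falls off the work surface, if the arm or the gripper's body presses on something with over 40 N, if the wrist force passes 120 N, or if a joint passes its speed limit or range.

## Robot

A 6-joint arm with a two-finger parallel gripper is mounted at the origin on a cart in front of the work surface, level with it; the furniture and walls round the work are solid. World frame = base frame: x ahead of the robot, y to its left, z up, the work surface at z = 0. Lengths are in m, angles in degrees, forces in N, time in s.
With the tool pointing down it reaches from about 0.35 to 0.725 m from the base axis. Payload 4.3 kg.
Tool frame: the origin (TCP) lies midway between the tips of the shut fingers; the grasp point (between the pads) lies 19 mm behind it (r.hold_point_z is the distance from the TCP to the grasp point, in m); z points along the fingers, y is the line along which they close (so a half turn about z gives the same grasp; the last joint's range is limited). The gripper opens to 85 mm and grips with 20 to 120 N. Pads are 22 mm wide; open, the fingers measure 114 mm over their backs; the gripper's body (76 mm by 85 mm) begins 54 mm behind the grasp point. The pads swing forward as they close: fully open they stand 13 mm farther back than shut.
Start: joints at [-77.596, 21.618, 4.641, 73.018, 0, 83.68], TCP at [0.185, -0.545, 0.231] pointing down, gripper open.
Joint ranges: [-156.06, 156.06], [-48.1, 94.91], [-58.44, 69.94], [-101.28, 121.22], [-78.64, 73.56], [-180, 180]. Speed limits (degrees/s): [147.25, 147.25, 180, 180, 180, 180].

## Interface

Orientations are given as [roll, pitch, yaw] about the fixed x, y, z axes, in that order (R = Rz(yaw) Ry(pitch) Rx(roll)).
In Python, from plant import r gives the robot as it stands.
- The arm moves only by the tool apply_moves, never from a script. Its argument "deltas" is a list of rows, each a list of 3 entries, a list of its own where there are three numbers: the shift along the tool's x, y, z in units of 30 mm (1.0 is 30 mm), then the turn, a rotation vector about the tool's x, y, z in units of 6 degrees (1.0 is 6 degrees), then the finger opening in mm, from 0 to 85.4. In form: [[[tx, ty, tz], [rx, ry, rz], claw], ...]. A call has 1 to 5 rows; each row is the pose to reach, as a shift and turn from the pose commanded when the call began, along the tool's axes at that moment; what a row does not reach only later rows make up. A row lasts 1/10 s, in which the tool goes at most 50 mm and 8.59 degrees, less where a joint would pass 70% of its speed; a pose out of reach is approached as far as the arm can. A call with a gripper value outside its range is refused whole. The fingers move at their own pace and stop on an object; "grip_force" is the grip in N (left out, the last holds). Time passes only in rows, so rows that repeat a pose let the fingers close. It gives the time, the measured TCP pose, the force, the opening and the grip force at its end, in the units of the state.
- r.sense(): the state, without advancing time (a new reading comes with each control period).
- r.grab_frame(name): name is "side" or "top"; returns the picture (384x512x3 uint8, red, green, blue); there is no depth.
- r.camera_params(name): a dict with "fx", "fy", "cx", "cy" (pixels), "rvec" (rotation vector, rad) and "tvec" (3), from world to camera coordinates, as OpenCV has them. Camera axes: x right, y down, z forward; pixel columns grow to the right and rows downward; lengths in m; the calibration is good to about 2 mm. A picture is of the moment at which its call begins. camera_params takes no time and is no camera call.
- r.finish_job(): hands the job in; it is judged then, once.
The state is a dict: "time": time; "joint_pos": joint angles; "dq": joint speeds; "joint_efforts": joint torques, N m; "ee_pos": TCP position; "tool_rot": TCP orientation; "contact_force": force on the tool from outside, world axes, zero at the start; "moment": the same for the moment, N m; "gripper_width": finger opening in m; "finger_force": force on a finger pad.
Only numpy, scipy, OpenCV 4.12 (cv2) and the standard library are available. Lean on these libraries where they do the work, as an engineer would, in place of code of your own. Each camera call takes 0.05 s, during which the arm holds its last target. There are 200 camera calls.

## Working session

There is one attempt and no reset: what is moved stays moved. The work goes in short steps, Python scripts to look and compute and a tool call to move; the robot and the scene stay as the last step left them, time stands still between calls to the robot, and variables do not carry over. Pictures are saved under pics/ and viewed, at most 10 in all, crops included, and the job is handed in when it is done.

Besides the shell and the picture viewer there is one more tool, called after ">>>" by a JSON object that holds its "api" and its "payload". apply_moves: Moves the arm, as the interface text tells. Its arguments: {"type":"object","properties":{"deltas":{"type":"array","items":{"type":"array"}},"grip_force":{"type":"number"}},"required":["deltas"]}

```bash
mkdir -p pics; ls; python3 - <<'E'
from plant import r
import cv2
print(r.sense())
for n in("side","top"):
    im=r.grab_frame(n); cv2.imwrite(f"pics/{n}0.png",im[:,:,::-1]); print(n,r.camera_params(n))
print(r.hold_point_z)
E
```

```text
pics
{'time': 0.0, 'joint_pos': array([-7.75936132e+01,  2.16606907e+01,  4.56136877e+00,  7.30189129e+01,
        5.27589859e-04,  8.36811330e+01]), 'dq': array([ 0.05799055, -0.02909393, -0.00688128,  0.07308106,  0.16372208,
        0.02098568]), 'joint_efforts': array([-2.93964640e-04, -4.63603485e+01,  2.69875163e+01,  2.07274652e-02,
       -1.46760508e-04, -1.43788554e-05]), 'ee_pos': array([ 0.18446378, -0.54389825,  0.23036234]), 'tool_rot': array([-1.79882542e+02, -1.35374928e-02,  1.87252395e+01]), 'contact_force': array([0.0368106 , 0.24137265, 0.0661577 ]), 'moment': array([ 0.0069818 , -0.03999273, -0.00159331]), 'finger_force': 0.0, 'gripper_width': 0.08532997391973668}
side {'fx': 363.85352931119763, 'fy': 363.85352931119763, 'cx': 255.3359222330232, 'cy': 195.22962098114522, 'rvec': array([ 2.08728438, -0.20310255,  0.11185063]), 'tvec': array([-0.53138411,  0.11676798,  1.2083406 ])}
top {'fx': 451.629368725885, 'fy': 451.629368725885, 'cx': 261.0229703659663, 'cy': 191.45544096692385, 'rvec': array([ 2.1748381 , -2.1729563 ,  0.09948485]), 'tvec': array([-0.03677481,  0.56581291,  1.37083877])}
0.0187
```

View pics/side0.png

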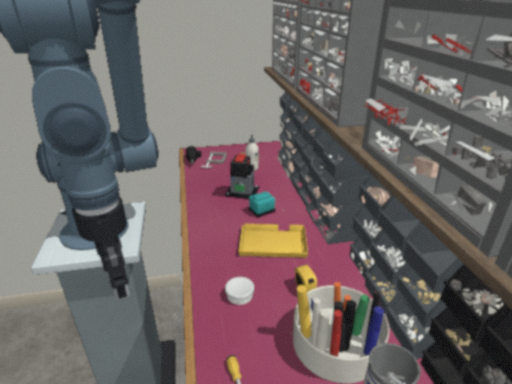

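View pics/top0.png

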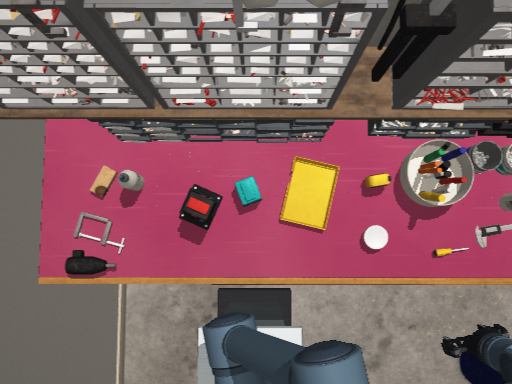

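The side view has the dock with the black, red-topped pack at (242,175), a teal pack-like block at (262,203), and the yellow tray at (273,240). The top view has them at (201,207), (248,191) and (310,194). The pack candidates are the black one in the dock and the teal one. The black one in the dock fits, and I'll confirm it with enlarged crops.

```bash
cat > h.py <<'E'
import numpy as np,cv2
from plant import r
from scipy.spatial.transform import Rotation as R
def cam(n):
    p=r.camera_params(n);K=np.array([[p["fx"],0,p["cx"]],[0,p["fy"],p["cy"]],[0,0,1]]);return K,np.array(p["rvec"]),np.array(p["tvec"])
def plane(n,uv,z):
    K,rv,t=cam(n);M=cv2.Rodrigues(rv)[0];d=(M.T@np.linalg.inv(K)@np.c_[np.atleast_2d(uv),np.ones(len(np.atleast_2d(uv)))].T).T
    c=-M.T@t;return c+d*((z-c[2])/d[:,2])[:,None]
def proj(n,X):
    K,rv,t=cam(n);return cv2.projectPoints(np.atleast_2d(np.asarray(X,float)),rv,t,K,None)[0][:,0]
def blob(m,box):
    k=np.zeros_like(m,np.uint8);x0,y0,x1,y1=box;k[y0:y1,x0:x1]=m[y0:y1,x0:x1]
    c=max(cv2.findContours(k,cv2.RETR_EXTERNAL,cv2.CHAIN_APPROX_NONE)[0],key=cv2.contourArea);return c
E
python3 - <<'E'
from h import *
t=cv2.imread("pics/top0.png");s=cv2.imread("pics/side0.png")
a=cv2.resize(t[170:240,165:275],None,fx=5,fy=5,interpolation=cv2.INTER_CUBIC);b=cv2.resize(s[145:220,210:285],None,fx=4.67,fy=4.67,interpolation=cv2.INTER_CUBIC)
h=min(len(a),len(b));o=np.hstack([a[:h,:520],b[:h,:280]]);cv2.imwrite("pics/crop0.png",o)
hs=cv2.cvtColor(t,cv2.COLOR_BGR2HSV).astype(int);H,S,V=hs[...,0],hs[...,1],hs[...,2]
def rep(nm,m,box,z):
    c=blob(m,box);q=cv2.minAreaRect(c);P=plane("top",cv2.boxPoints(q),z);e=P[1]-P[0];f=P[2]-P[1]
    print(nm,np.round(q[0],1),P.mean(0).round(4),"sides",np.linalg.norm(e).round(4),np.degrees(np.arctan2(e[1],e[0])).round(1),np.linalg.norm(f).round(4),np.degrees(np.arctan2(f[1],f[0])).round(1))
rep("red",((H<8)|(H>175))&(S>150)&(V>110),(180,190,222,222),.156)
rep("dark",(V<75),(165,170,235,240),.145)
rep("tray",(abs(H-26)<6)&(S>150)&(V>80),(270,150,350,240),.023)
rep("teal",(abs(H-90)<8)&(S>100),(230,170,270,215),.06)
rep("bottle",(S<60)&(V>90),(115,165,147,195),.1)
E
```

```text
red [197.8 205.3] [0.515  0.1403 0.156 ] sides 0.03 -23.1 0.0614 -113.8
dark [199.8 206.5] [0.5124 0.1363 0.145 ] sides 0.1046 -23.1 0.0936 -113.9
tray [309.2 192.7] [ 0.563  -0.1856  0.023 ] sides 0.2017 -13.1 0.1402 -103.0
teal [247.6 190.6] [0.5652 0.0042 0.06  ] sides 0.0616 -69.2 0.0767 -159.5
bottle [130.9 180.2] [0.592  0.3457 0.1   ] sides 0.0533 -20.2 0.0772 -111.7
```

View pics/crop0.png

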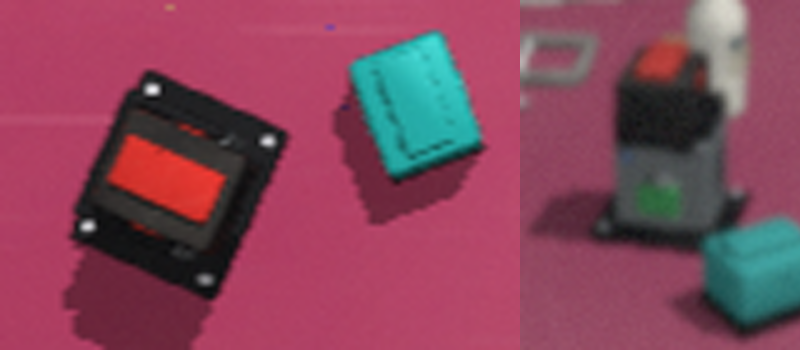

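The crop confirms it: the black pack with the red top sits in the grey dock (side ~(242,160)), and the green button is visible at about (241,188). The teal block is a look-alike. Next I'll refine the dock pose.

```bash
python3 - <<'E'
from h import *
t=cv2.imread("pics/top0.png");s=cv2.imread("pics/side0.png")
hs=cv2.cvtColor(s,cv2.COLOR_BGR2HSV).astype(int);H,S,V=hs[...,0],hs[...,1],hs[...,2]
def cen(c): m=cv2.moments(c);return np.array([m['m10']/m['m00'],m['m01']/m['m00']])
g=cen(blob((abs(H-60)<20)&(S>80),(225,175,260,205)))
rs=cen(blob(((H<8)|(H>175))&(S>150)&(V>110),(225,145,260,170)))
print("green side",g,plane("side",g,.04))
hs=cv2.cvtColor(t,cv2.COLOR_BGR2HSV).astype(int);H,S,V=hs[...,0],hs[...,1],hs[...,2]
rt=cen(blob(((H<8)|(H>175))&(S>150)&(V>110),(180,190,222,222)))
for n,u in(("top",rt),("side",rs)): print("red",n,u,plane(n,u,.156))
sc=[]
k=np.zeros(H.shape,np.uint8);k[180:235,178:226]=((S<90)&(V>150))[180:235,178:226]
for c in cv2.findContours(k,0,1)[0]:
    x,y,w,h=cv2.boundingRect(c);sc.append((x+w/2-.5,y+h/2-.5))
sc=np.array(sc);print(sc);P=plane("top",sc,.012);print(P,P.mean(0))
Kb=blob((V<75),(165,170,235,240))
hs=cv2.cvtColor(t,cv2.COLOR_BGR2HSV).astype(int)
# black foot outline, via approx polygon
q=cv2.approxPolyDP(Kb,2.5,True)[:,0];print("foot poly",q.tolist(),plane("top",q,.01).round(3).tolist())
# tray in side too
hs=cv2.cvtColor(s,cv2.COLOR_BGR2HSV).astype(int);H,S,V=hs[...,0],hs[...,1],hs[...,2]
c=blob((abs(H-25)<7)&(S>130)&(V>80),(225,215,320,265));q=cv2.approxPolyDP(c,3,True)[:,0];print("tray side",q.tolist(),plane("side",q,.023).round(3).tolist())
E
```

```text
green side [239.16465863 187.61445783] [[0.50338673 0.12483245 0.04      ]]
red top [197.82811245 205.2497992 ] [[0.51495054 0.14031095 0.156     ]]
red side [239.77272727 157.78409091] [[0.51093619 0.13933168 0.156     ]]
[[182.  214.5]
 [218.  197.5]
 [195.  187.5]]
[[0.49496495 0.20942524 0.012     ]
 [0.54808943 0.09796932 0.012     ]
 [0.57939465 0.17020186 0.012     ]] [0.54081635 0.1591988  0.012     ]
foot poly [[194, 184], [179, 217], [207, 229], [221, 196]] [[0.591, 0.174, 0.01], [0.487, 0.219, 0.01], [0.45, 0.131, 0.01], [0.553, 0.089, 0.01]]
tray side [[242, 228], [240, 254], [306, 254], [302, 226], [291, 226], [287, 232], [278, 231], [276, 225]] [[0.475, -0.114, 0.023], [0.449, -0.243, 0.023], [0.638, -0.28, 0.023], [0.669, -0.141, 0.023], [0.634, -0.134, 0.023], [0.612, -0.164, 0.023], [0.585, -0.153, 0.023], [0.587, -0.119, 0.023]]
```

```bash
python3 - <<'E'
from h import *
t=cv2.imread("pics/top0.png");s=cv2.imread("pics/side0.png")
V=t.max(2).astype(int)
print(V[194:224,180:222:1])
a=np.radians(66.4);ex=np.array([np.cos(a),np.sin(a)]);ey=np.array([-ex[1],ex[0]])
for o in ([.513,.140],[.5147,.1503]):
    f=lambda x,y,z:[*(np.array(o)+x*ex+y*ey),z]
    print("pred button c",proj("side",[f(-.028,0,.04)]),"pack top",proj("top",[f(i,j,.149) for i,j in((-.038,-.031),(-.038,.031),(.038,.031),(.038,-.031))]).round(1).tolist())
    print("pack side: front bottom corners, front top",proj("side",[f(-.038,-.031,.09),f(-.038,.031,.09),f(-.038,-.031,.149),f(-.038,.031,.149)]).round(1).tolist())
    print("foot c+15 :",proj("top",[f(.015+i*.05,j*.058,.01) for i,j in((-1,-1),(-1,1),(1,1),(1,-1))]).round(1).tolist())
E
```

```text
[[183 185 184 ... 155 176 179]
 [177 178 177 ...  45 101 155]
 [177 178 178 ...  45  37  33]
 ...
 [174 144 108 ... 175 176 176]
 [146 107 108 ... 176 177 176]
 [146 108 108 ... 177 176 177]]
pred button c [[239.17120721 188.97554843]] pack top [[215.1, 201.4], [206.1, 221.6], [181.4, 210.8], [190.5, 190.6]]
pack side: front bottom corners, front top [[246.3, 179.2], [230.0, 177.5], [246.1, 164.5], [229.3, 162.9]]
foot c+15 : [[222.3, 196.3], [207.1, 230.4], [177.8, 217.4], [193.2, 183.5]]
pred button c [[239.19941661 187.63568807]] pack top [[211.5, 200.8], [202.4, 221.0], [177.7, 210.2], [186.9, 190.0]]
pack side: front bottom corners, front top [[246.3, 177.9], [230.1, 176.2], [246.0, 163.3], [229.4, 161.7]]
foot c+15 : [[219.0, 195.7], [203.7, 229.8], [174.5, 216.9], [189.9, 183.0]]
```

```bash
python3 - <<'E'
import cv2
s=cv2.imread("pics/side0.png");cv2.imwrite("pics/crop1.png",cv2.resize(s[145:205,220:275],None,fx=10,fy=10,interpolation=cv2.INTER_NEAREST))
E
```

```text
(no output)
```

View pics/crop1.png

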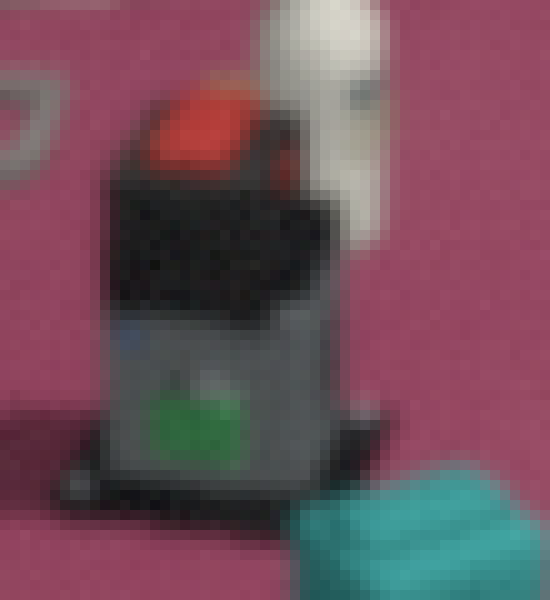

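The pack outline, red top and foot in the top view agree on a dock origin of about (0.514, 0.139) and a yaw of about 66.5°. Next is a helper that works out moves, then I drive to the pre-push pose.

```bash
cat >> h.py <<'E'
O=np.array([.514,.139]);A=66.5
def dock(x,y,z):
    a=np.radians(A);c,s=np.cos(a),np.sin(a);return np.array([O[0]+c*x-s*y,O[1]+s*x+c*y,z])
def go(p,rpy,show=True):
    s=r.sense();R0=R.from_euler("xyz",s["tool_rot"],degrees=True);R1=R.from_euler("xyz",rpy,degrees=True)
    d=R0.inv().apply(np.asarray(p)-s["ee_pos"]);w=(R0.inv()*R1).as_rotvec(degrees=True)
    print("t",round(s["time"],2),"p",s["ee_pos"].round(4),"rpy",s["tool_rot"].round(1),"F",s["contact_force"].round(1),"q",s["joint_pos"].round(0),"w",round(s["gripper_width"],4))
    print("-> target",np.round(p,4),"shift",(d/.03).round(2).tolist(),"turn",(w/6).round(2).tolist())
E
python3 - <<'E'
from h import *
go([.40,-.10,.27],[180,0,56.5])
E
```

```text
t 0.1 p [ 0.1845 -0.544   0.2305] rpy [-179.9   -0.    18.7] F [0.1 0.1 0.4] q [-78.  22.   5.  73.  -0.  84.] w 0.0856
-> target [ 0.4  -0.1   0.27] shift [11.56, -11.71, -1.3] turn [-0.02, -0.01, -6.3]
```

>>> {"api": "apply_moves", "payload": {"deltas": [[[11.56, -11.71, -1.3], [0, 0, -6.3], 0], [[11.56, -11.71, -1.3], [0, 0, -6.3], 0], [[11.56, -11.71, -1.3], [0, 0, -6.3], 0], [[11.56, -11.71, -1.3], [0, 0, -6.3], 0], [[11.56, -11.71, -1.3], [0, 0, -6.3], 0]]}}

```text
time: 0.6
ee_pos: [0.2937, -0.3183, 0.2507]
tool_rot: [-180.0, -0.0, 56.7]
contact_force: [1.2, 0.3, 0.3]
gripper_width: 0.0119
finger_force: 0.0
```

```bash
python3 - <<'E'
from h import *
go([.40,-.10,.27],[180,0,56.5])
E
```

```text
t 0.6 p [ 0.2937 -0.3183  0.2507] rpy [-180.    -0.    56.7] F [1.2 0.3 0.3] q [-56.   5. -14.  71.   0.  68.] w 0.0119
-> target [ 0.4  -0.1   0.27] shift [8.03, -1.03, -0.64] turn [-0.0, -0.0, 0.03]
```

>>> {"api": "apply_moves", "payload": {"deltas": [[[8.0, -1.0, -0.65], [0, 0, 0], 0], [[8.0, -1.0, -0.65], [0, 0, 0], 0], [[8.0, -1.0, -0.65], [0, 0, 0], 0], [[8.0, -1.0, -0.65], [0, 0, 0], 0], [[8.0, -1.0, -0.65], [0, 0, 0], 0]]}}

```text
time: 1.1
ee_pos: [0.4011, -0.1013, 0.2705]
tool_rot: [-180.0, -0.0, 56.6]
contact_force: [0.5, 0.1, -0.6]
gripper_width: -0.0003
finger_force: 0.0
```

```bash
python3 - <<'E'
from h import *
go(dock(-.09,-.003,.2),[180,-60,56.5])
E
```

```text
t 1.1 p [ 0.4011 -0.1013  0.2705] rpy [-180.    -0.    56.6] F [ 0.5  0.1 -0.6] q [-23.   2. -14.  74.   0. 100.] w -0.0003
-> target [0.4809 0.0553 0.2   ] shift [5.82, -0.66, 2.35] turn [-0.01, 10.0, 0.01]
```

>>> {"api": "apply_moves", "payload": {"deltas": [[[5.8, -0.65, 2.35], [0, 10, 0], 0], [[5.8, -0.65, 2.35], [0, 10, 0], 0], [[5.8, -0.65, 2.35], [0, 10, 0], 0], [[5.8, -0.65, 2.35], [0, 10, 0], 0], [[5.8, -0.65, 2.35], [0, 10, 0], 0]]}}

```text
time: 1.6
ee_pos: [0.4798, 0.0559, 0.1992]
tool_rot: [180.0, -43.3, 56.9]
contact_force: [-0.2, -0.1, -1.4]
gripper_width: -0.0001
finger_force: 0.0
```

```bash
python3 - <<'E'
from h import *
go(dock(-.09,-.003,.2),[180,-60,56.5])
E
```

```text
t 1.6 p [0.4798 0.0559 0.1992] rpy [180.  -43.3  56.9] F [-0.2 -0.1 -1.4] q [-28.   3. -37.  45.  43.  97.] w -0.0001
-> target [0.4809 0.0553 0.2   ] shift [0.02, 0.04, -0.02] turn [-0.05, 2.78, 0.04]
```

>>> {"api": "apply_moves", "payload": {"deltas": [[[0, 0, 0], [0, 1.8, 0], 0], [[0, 0, 0], [0, 1.8, 0], 0], [[0, 0, 0], [0, 1.8, 0], 0]]}}

```text
time: 1.9
ee_pos: [0.4793, 0.0519, 0.1982]
tool_rot: [-179.5, -53.7, 56.0]
contact_force: [-0.4, 0.2, -0.3]
gripper_width: -0.0004
finger_force: 0.0
```

```bash
python3 - <<'E'
from h import *
go(dock(-.06,-.003,.032),[180,-54,56.5])
E
```

```text
t 1.9 p [0.4793 0.0519 0.1982] rpy [-179.5  -53.7   56. ] F [-0.4  0.2 -0.3] q [-34.   7. -40.  44.  54.  89.] w -0.0004
-> target [0.4928 0.0828 0.032 ] shift [-3.81, -0.16, 4.17] turn [-0.01, 0.04, -0.05]
```

>>> {"api": "apply_moves", "payload": {"deltas": [[[-0.8, 0, 0.8], [0, 0, 0], 0], [[-1.5, 0, 1.7], [0, 0, 0], 0], [[-2.3, -0.1, 2.5], [0, 0, 0], 0], [[-3.0, -0.15, 3.3], [0, 0, 0], 0], [[-3.8, -0.16, 4.15], [0, 0, 0], 0]]}}

```text
time: 2.4
ee_pos: [0.496, 0.0825, 0.0342]
tool_rot: [179.7, -53.7, 56.8]
contact_force: [-0.2, -0.4, -0.1]
gripper_width: 0.0004
finger_force: 0.0
```

```bash
python3 - <<'E'
from h import *
go(dock(-.06,-.003,.032),[180,-54,56.5])
im=r.grab_frame("side");im2=r.grab_frame("top")
a=cv2.resize(im[110:220,180:290],(500,500),interpolation=3);b=cv2.resize(im2[170:236,160:200+26],(300,300),interpolation=3)
o=np.zeros((500,800,3),np.uint8);o[:,:500]=a;o[:300,500:]=b;cv2.imwrite("pics/push.png",o[:,:,::-1])
E
```

```text
t 2.4 p [0.496  0.0825 0.0342] rpy [179.7 -53.7  56.8] F [-0.2 -0.4 -0.1] q [-29.  24. -53.   7.  53.  97.] w 0.0004
-> target [0.4928 0.0828 0.032 ] shift [-0.09, -0.09, 0.0] turn [0.01, 0.05, 0.03]
```

View pics/push.png

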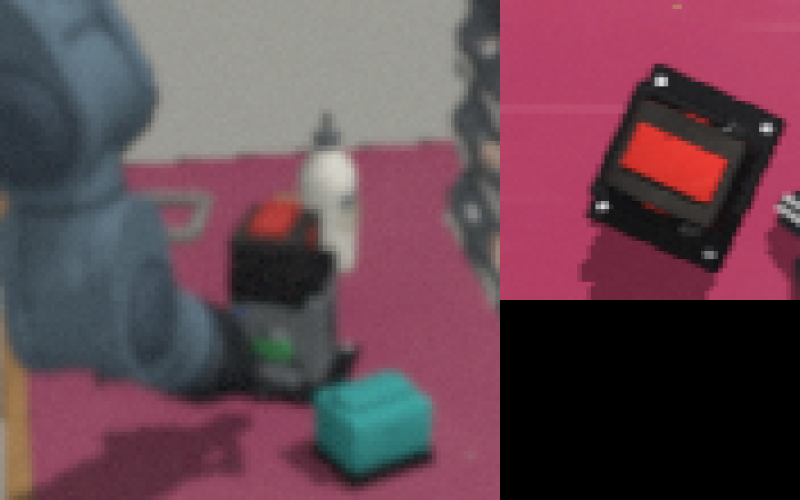

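The side crop shows the gripper left of the green button, clear of the teal block. In the top crop the fingertips are just right of the foot, at about full-frame (224,216). I'll check that against the projection.

```bash
python3 - <<'E'
from h import *
print(proj("top",[[.496,.0825,.034]]),proj("side",[[.496,.0825,.034],dock(-.028,0,.04)]))
p=r.sense()["ee_pos"];a=np.radians(A);v=(p[:2]-O);print("dock xy",v@[np.cos(a),np.sin(a)],v@[-np.sin(a),np.cos(a)])
go(dock(-.040,-.003,.032),[180,-54,56.5]);go(dock(-.022,-.003,.032),[180,-54,56.5])
E
```

```text
[[222.20181402 213.90169566]] [[238.98081863 194.65836745]
 [239.48776862 189.07815115]]
dock xy -0.05868977341660414 -0.0026022428690600703
t 2.5 p [0.493  0.0841 0.0317] rpy [-179.5  -53.6   56.2] F [-1.2  1.   0.4] q [-29.  24. -53.   7.  53.  97.] w 0.0001
-> target [0.5008 0.1011 0.032 ] shift [0.37, -0.09, 0.49] turn [-0.05, 0.06, -0.03]
t 2.5 p [0.493  0.0841 0.0317] rpy [-179.5  -53.6   56.2] F [-1.2  1.   0.4] q [-29.  24. -53.   7.  53.  97.] w 0.0001
-> target [0.508  0.1176 0.032 ] shift [0.72, -0.2, 0.97] turn [-0.05, 0.06, -0.03]
```

>>> {"api": "apply_moves", "payload": {"deltas": [[[0.08, -0.02, 0.1], [0, 0, 0], 0], [[0.16, -0.04, 0.2], [0, 0, 0], 0], [[0.24, -0.06, 0.31], [0, 0, 0], 0], [[0.32, -0.08, 0.42], [0, 0, 0], 0], [[0.4, -0.1, 0.53], [0, 0, 0], 0]]}}

```text
time: 3.0
ee_pos: [0.504, 0.1007, 0.0356]
tool_rot: [179.8, -53.8, 56.7]
contact_force: [-0.4, 0.6, 0.4]
gripper_width: -0.0
finger_force: 0.0
```

>>> {"api": "apply_moves", "payload": {"deltas": [[[0.04, -0.01, 0.053], [0, 0, 0], 0], [[0.08, -0.02, 0.106], [0, 0, 0], 0], [[0.12, -0.03, 0.16], [0, 0, 0], 0], [[0.16, -0.04, 0.21], [0, 0, 0], 0], [[0.16, -0.04, 0.21], [0, 0, 0], 0]]}}

```text
time: 3.5
ee_pos: [0.5066, 0.1081, 0.0348]
tool_rot: [-180.0, -53.8, 56.5]
contact_force: [-0.4, 0.4, 0.1]
gripper_width: 0.0004
finger_force: 0.0
```

>>> {"api": "apply_moves", "payload": {"deltas": [[[0.02, -0.01, 0.03], [0, 0, 0], 0], [[0.06, -0.02, 0.08], [0, 0, 0], 0], [[0.1, -0.03, 0.13], [0, 0, 0], 0], [[0.1, -0.03, 0.13], [0, 0, 0], 0]]}}

```text
time: 3.9
ee_pos: [0.5085, 0.1122, 0.0347]
tool_rot: [180.0, -53.7, 56.5]
contact_force: [-2.1, -4.9, 0.6]
gripper_width: -0.0002
finger_force: 2.6
```

```bash
python3 - <<'E'
from h import *
go(dock(-.022,-.003,.034),[180,-54,56.5])
im=r.grab_frame("side");im2=r.grab_frame("top")
a=cv2.resize(im[145:215,215:285],(500,500),interpolation=3);b=cv2.resize(im2[170:236,170:236],(300,300),interpolation=3)
o=np.zeros((500,800,3),np.uint8);o[:,:500]=a;o[:300,500:]=b;cv2.imwrite("pics/push2.png",o[:,:,::-1])
E
```

```text
t 3.9 p [0.5085 0.1122 0.0347] rpy [180.  -53.7  56.5] F [-2.1 -4.9  0.6] q [-24.  24. -55.  -1.  53. 106.] w -0.0002
-> target [0.508  0.1176 0.034 ] shift [0.07, -0.11, 0.13] turn [0.0, 0.05, -0.0]
```

View pics/push2.png

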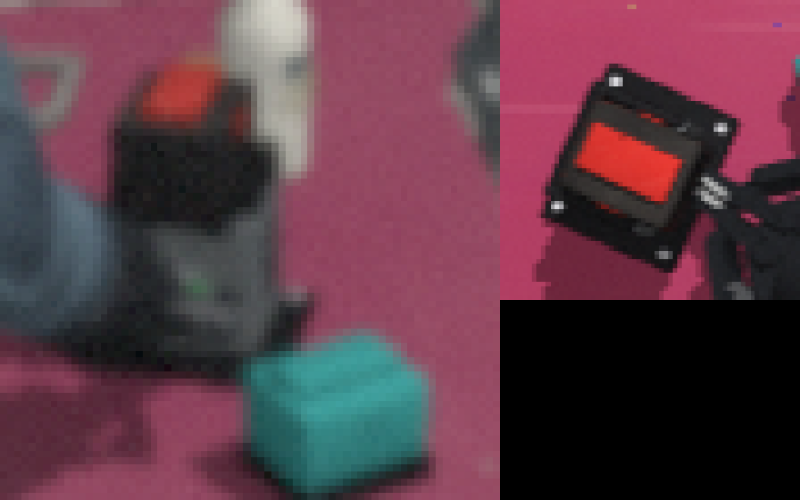

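Contact: about 5 N pushing back along dock x. The fingertips are centred on the front face, with part of the green button still showing. I'll keep pushing.

>>> {"api": "apply_moves", "payload": {"deltas": [[[0.02, -0.01, 0.027], [0, 0, 0], 0], [[0.04, -0.02, 0.053], [0, 0, 0], 0], [[0.06, -0.025, 0.08], [0, 0, 0], 0], [[0.08, -0.03, 0.107], [0, 0, 0], 0], [[0.1, -0.035, 0.134], [0, 0, 0], 0]]}}

```text
time: 4.5
ee_pos: [0.5104, 0.1167, 0.0346]
tool_rot: [-180.0, -53.7, 56.4]
contact_force: [-3.5, -4.8, 1.8]
gripper_width: 0.0
finger_force: 3.1
```

>>> {"api": "apply_moves", "payload": {"deltas": [[[0.02, -0.01, 0.027], [0, 0, 0], 0], [[0.04, -0.01, 0.053], [0, 0, 0], 0], [[0.06, -0.015, 0.08], [0, 0, 0], 0], [[0.06, -0.015, 0.08], [0, 0, 0], 0]]}}

```text
time: 4.9
ee_pos: [0.5114, 0.1188, 0.0345]
tool_rot: [-180.0, -53.6, 56.4]
contact_force: [-9.5, -13.9, 6.5]
gripper_width: -0.0003
finger_force: 8.0
```

```bash
python3 - <<'E'
from h import *
p=r.sense();a=np.radians(A);v=(p["ee_pos"][:2]-O);print("dock xy",v@[np.cos(a),np.sin(a)],v@[-np.sin(a),np.cos(a)],p["contact_force"],p["joint_pos"].round(1))
t=r.grab_frame("side");hs=cv2.cvtColor(t,cv2.COLOR_RGB2HSV).astype(int);H,S,V=hs[...,0],hs[...,1],hs[...,2]
m=cv2.moments(blob(((H<8)|(H>175))&(S>150)&(V>110),(225,135,260,170)));print(m['m10']/m['m00'],m['m01']/m['m00'],"was 239.8 157.8")
E
```

```text
dock xy -0.019543580977371015 -0.005698381514441426 [ -9.51271374 -13.86724539   6.52451241] [-23.   23.7 -55.3  -3.1  52.3 107.6]
239.86142322097376 154.4082397003745 was 239.8 157.8
```

The red top rose 3.4 px, so the pack has popped. I'll back straight out.

>>> {"api": "apply_moves", "payload": {"deltas": [[[-0.2, 0.05, -0.27], [0, 0, 0], 0], [[-0.45, 0.12, -0.6], [0, 0, 0], 0], [[-0.8, 0.22, -1.07], [0, 0, 0], 0], [[-1.2, 0.3, -1.6], [0, 0, 0], 0], [[-1.6, 0.4, -2.14], [0, 0, 0], 0]]}}

```text
time: 5.45
ee_pos: [0.4772, 0.0462, 0.0344]
tool_rot: [180.0, -53.8, 56.6]
contact_force: [0.5, -0.5, 0.0]
gripper_width: 0.0001
finger_force: 0.0
```

```bash
python3 - <<'E'
from h import *
go([.44,.0,.27],[180,-30,61])
E
```

```text
t 5.45 p [0.4772 0.0462 0.0344] rpy [180.  -53.8  56.6] F [ 0.5 -0.5  0. ] q [-35.  25. -51.  17.  54.  87.] w 0.0001
-> target [0.44 0.   0.27] shift [5.17, -0.18, -6.23] turn [0.5, -3.96, -0.55]
```

>>> {"api": "apply_moves", "payload": {"deltas": [[[0.8, 0, -1.0], [0, 0, 0], 0], [[1.8, 0, -2.2], [0, -0.5, 0], 20], [[2.8, -0.1, -3.4], [0.2, -1.5, -0.2], 50], [[4.0, -0.15, -4.8], [0.4, -2.7, -0.4], 85], [[5.2, -0.18, -6.2], [0.5, -4.0, -0.5], 85]]}}

```text
time: 5.95
ee_pos: [0.4416, 0.0025, 0.2621]
tool_rot: [-179.8, -29.5, 60.5]
contact_force: [2.0, -0.9, -0.5]
gripper_width: 0.0579
finger_force: 0.0
```

```bash
python3 - <<'E'
from h import *
go(dock(-.02,0,.28),[180,0,66.5])
im=r.grab_frame("top")
t=cv2.cvtColor(im,cv2.COLOR_RGB2HSV).astype(int);H,S,V=t[...,0],t[...,1],t[...,2]
q=cv2.minAreaRect(blob(((H<8)|(H>175))&(S>150)&(V>110),(175,190,222,222)));P=plane("top",cv2.boxPoints(q),.169);e=P[1:3]-P[:2];print(q[0],P.mean(0),np.linalg.norm(e,axis=1),np.degrees(np.arctan2(e[:,1],e[:,0])))
E
```

```text
t 5.95 p [0.4416 0.0025 0.2621] rpy [-179.8  -29.5   60.5] F [ 2.  -0.9 -0.5] q [-29.   0. -23.  66.  29.  90.] w 0.0579
-> target [0.506  0.1207 0.28  ] shift [4.2, -0.06, 1.69] turn [0.22, -4.91, -0.96]
(197.180419921875, 204.96908569335938) [0.51495232 0.14030356 0.169     ] [0.03027327 0.06136226] [ -23.13768325 -113.84647417]
```

>>> {"api": "apply_moves", "payload": {"deltas": [[[4.2, 0, 1.7], [0.2, -4.9, -0.95], 85], [[4.2, 0, 1.7], [0.2, -4.9, -0.95], 85], [[4.2, 0, 1.7], [0.2, -4.9, -0.95], 85], [[4.2, 0, 1.7], [0.2, -4.9, -0.95], 85], [[4.2, 0, 1.7], [0.2, -4.9, -0.95], 85]]}}

```text
time: 6.5
ee_pos: [0.5097, 0.1255, 0.2767]
tool_rot: [-180.0, -0.3, 66.9]
contact_force: [-0.0, -0.3, -0.5]
gripper_width: 0.0851
finger_force: 0.0
```

```bash
python3 - <<'E'
from h import *
go([.5145,.1395,.20],[180,0,66.3])
E
```

```text
t 6.5 p [0.5097 0.1255 0.2767] rpy [-180.    -0.3   66.9] F [-0.  -0.3 -0.5] q [  7.  15.   2.  77.   0. 120.] w 0.0851
-> target [0.5145 0.1395 0.2   ] shift [0.48, -0.04, 2.56] turn [-0.0, -0.05, 0.11]
```

>>> {"api": "apply_moves", "payload": {"deltas": [[[0.48, -0.04, 0.5], [0, -0.05, 0.1], 85], [[0.48, -0.04, 1.3], [0, -0.05, 0.1], 85], [[0.48, -0.04, 2.0], [0, -0.05, 0.1], 85], [[0.48, -0.04, 2.3], [0, -0.05, 0.1], 85], [[0.48, -0.04, 2.3], [0, -0.05, 0.1], 85]]}}

```text
time: 7.0
ee_pos: [0.5119, 0.1338, 0.2074]
tool_rot: [-179.9, 0.0, 65.8]
contact_force: [-0.2, -0.4, -0.1]
gripper_width: 0.0847
finger_force: 0.0
```

```bash
python3 - <<'E'
from h import *
go([.5145,.1395,.122],[180,0,66.3]);go([.5145,.1395,.122],[180,0,66.3])
im=r.grab_frame("top");cv2.imwrite("pics/grasp.png",cv2.resize(im[160:250,150:250],(666,600),interpolation=3)[:,:,::-1])
E
```

```text
t 7.0 p [0.5119 0.1338 0.2074] rpy [-179.9    0.    65.8] F [-0.2 -0.4 -0.1] q [  8.  17.  -6.  68.   0. 122.] w 0.0847
-> target [0.5145 0.1395 0.122 ] shift [0.21, 0.01, 2.84] turn [-0.02, 0.0, -0.08]
t 7.0 p [0.5119 0.1338 0.2074] rpy [-179.9    0.    65.8] F [-0.2 -0.4 -0.1] q [  8.  17.  -6.  68.   0. 122.] w 0.0847
-> target [0.5145 0.1395 0.122 ] shift [0.21, 0.01, 2.84] turn [-0.02, 0.0, -0.08]
```

View pics/grasp.png

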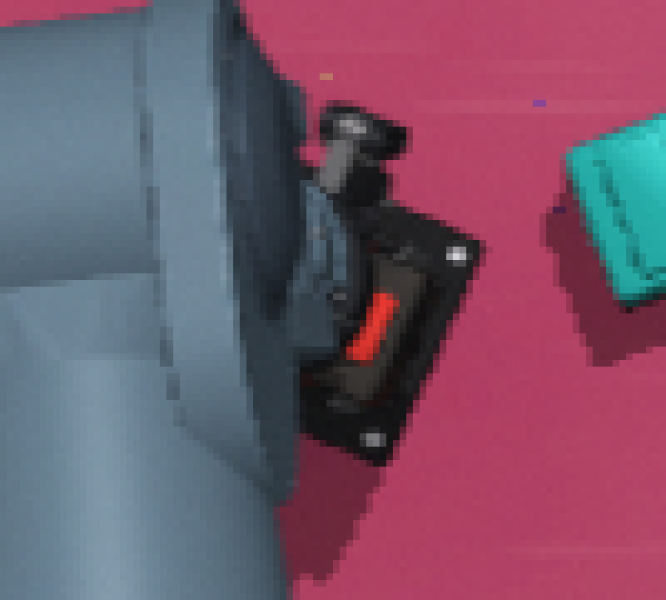

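In the picture one finger stands outside the pack's left side at about (350,150), and the red top lies between the fingers. I'll descend slowly.

>>> {"api": "apply_moves", "payload": {"deltas": [[[0.15, 0, 0.5], [0, 0, -0.05], 85], [[0.2, 0, 1.0], [0, 0, -0.05], 85], [[0.2, 0, 1.4], [0, 0, -0.05], 85], [[0.2, 0, 1.8], [0, 0, -0.05], 85], [[0.2, 0, 1.8], [0, 0, -0.05], 85]]}}

```text
time: 7.55
ee_pos: [0.515, 0.1399, 0.1538]
tool_rot: [-180.0, 0.0, 66.2]
contact_force: [0.3, -1.0, -0.4]
gripper_width: 0.085
finger_force: 0.0
```

```bash
python3 - <<'E'
from h import *
go([.5145,.1395,.122],[180,0,66.3])
E
```

```text
t 7.55 p [0.515  0.1399 0.1538] rpy [-180.     0.    66.2] F [ 0.3 -1.  -0.4] q [  8.  19. -11.  60.   0. 122.] w 0.085
-> target [0.5145 0.1395 0.122 ] shift [-0.02, -0.01, 1.06] turn [-0.01, 0.0, -0.02]
```

>>> {"api": "apply_moves", "payload": {"deltas": [[[0, 0, 0.4], [0, 0, 0], 85], [[0, 0, 0.8], [0, 0, 0], 85], [[0, 0, 1.05], [0, 0, 0], 85], [[0, 0, 1.05], [0, 0, 0], 85], [[0, 0, 1.05], [0, 0, 0], 72]], "grip_force": 40}}

```text
time: 8.05
ee_pos: [0.5159, 0.1402, 0.1233]
tool_rot: [179.9, -0.0, 66.2]
contact_force: [0.3, 0.5, -0.1]
gripper_width: 0.0731
finger_force: 0.0
```

>>> {"api": "apply_moves", "payload": {"deltas": [[[0, 0, 0], [0, 0, 0], 66], [[0, 0, 0], [0, 0, 0], 60], [[0, 0, 0], [0, 0, 0], 50], [[0, 0, 0], [0, 0, 0], 50], [[0, 0, 0], [0, 0, 0], 50]], "grip_force": 40}}

```text
time: 8.55
ee_pos: [0.5155, 0.1406, 0.1236]
tool_rot: [180.0, -0.1, 66.2]
contact_force: [-5.1, 1.9, 4.4]
gripper_width: 0.0615
finger_force: 45.1
```

```bash
python3 - <<'E'
from h import *
go([.5145,.1395,.122],[180,0,66.3]);print(r.sense()["finger_force"])
E
```

```text
t 8.55 p [0.5155 0.1406 0.1236] rpy [ 1.80e+02 -1.00e-01  6.62e+01] F [-5.1  1.9  4.4] q [  8.  20. -14.  56.   0. 122.] w 0.0615
-> target [0.5145 0.1395 0.122 ] shift [-0.05, -0.02, 0.05] turn [0.0, -0.01, -0.02]
45.07228374481201
```

>>> {"api": "apply_moves", "payload": {"deltas": [[[0, 0, -0.2], [0, 0, 0], 50], [[0, 0, -0.5], [0, 0, 0], 50], [[0, 0, -0.9], [0, 0, 0], 50], [[0, 0, -1.4], [0, 0, 0], 50], [[0, 0, -2.0], [0, 0, 0], 50]], "grip_force": 50}}

```text
time: 9.05
ee_pos: [0.5163, 0.1398, 0.1845]
tool_rot: [179.9, -0.0, 66.2]
contact_force: [0.3, 0.1, -4.6]
gripper_width: 0.0611
finger_force: 55.7
```

>>> {"api": "apply_moves", "payload": {"deltas": [[[0, 0, -0.5], [0, 0, 0], 50], [[0, 0, -1.0], [0, 0, 0], 50], [[0, 0, -1.3], [0, 0, 0], 50], [[0, 0, -1.6], [0, 0, 0], 50], [[0, 0, -1.6], [0, 0, 0], 50]]}}

```text
time: 9.55
ee_pos: [0.5168, 0.1402, 0.233]
tool_rot: [179.8, -0.1, 66.2]
contact_force: [0.1, -0.5, -4.5]
gripper_width: 0.0613
finger_force: 55.9
```

```bash
python3 - <<'E'
from h import *
# tray centre from top rim outline corners
go([.563,-.1856,.24],[180,0,76.9]);print(r.sense()["finger_force"])
im=r.grab_frame("side");cv2.imwrite("pics/lift.png",cv2.resize(im[100:280,180:360],(600,600),interpolation=3)[:,:,::-1])
E
```

```text
t 9.55 p [0.5168 0.1402 0.233 ] rpy [ 1.798e+02 -1.000e-01  6.620e+01] F [ 0.1 -0.5 -4.5] q [  8.  17.  -2.  71.  -0. 122.] w 0.0613
-> target [ 0.563  -0.1856  0.24  ] shift [-9.31, 5.8, -0.23] turn [0.04, -0.02, -1.79]
55.862603187561035
```

View pics/lift.png

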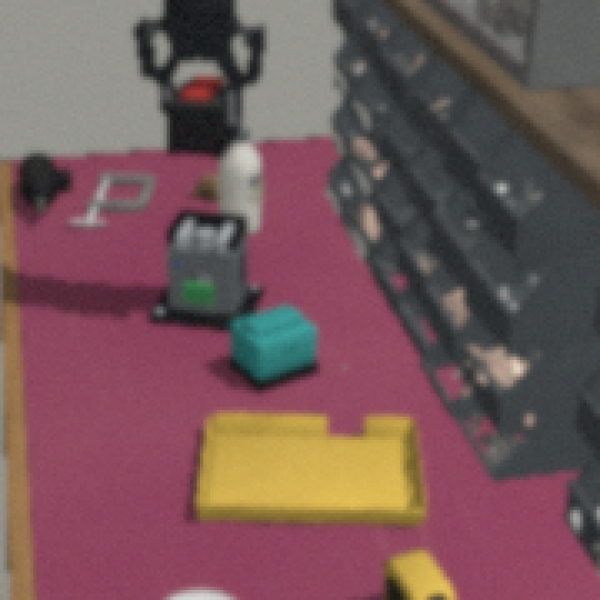

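Pack is held level, clear of the dock; teal block and tray are undisturbed. Now carry it to the tray.

>>> {"api": "apply_moves", "payload": {"deltas": [[[-1.0, 0.6, 0], [0, 0, -0.3], 50], [[-2.2, 1.4, 0], [0, 0, -0.6], 50], [[-3.4, 2.1, 0], [0, 0, -0.9], 50], [[-4.6, 2.9, 0], [0, 0, -1.2], 50], [[-5.8, 3.6, 0], [0, 0, -1.5], 50]]}}

```text
time: 10.1
ee_pos: [0.5441, -0.0642, 0.2306]
tool_rot: [180.0, -0.0, 75.3]
contact_force: [1.3, 0.2, -4.4]
gripper_width: 0.0613
finger_force: 55.9
```

```bash
python3 - <<'E'
from h import *
go([.561,-.188,.2],[180,0,76.9])
E
```

```text
t 10.1 p [ 0.5441 -0.0642  0.2306] rpy [180.   -0.   75.3] F [ 1.3  0.2 -4.4] q [-13.  18.  -0.  71.   0.  91.] w 0.0613
-> target [ 0.561 -0.188  0.2  ] shift [-3.85, 1.59, 1.02] turn [0.0, -0.0, -0.27]
```

>>> {"api": "apply_moves", "payload": {"deltas": [[[-1.1, 0.45, 0.1], [0, 0, -0.1], 50], [[-2.2, 0.9, 0.4], [0, 0, -0.2], 50], [[-3.2, 1.3, 0.7], [0, 0, -0.27], 50], [[-3.85, 1.6, 1.0], [0, 0, -0.27], 50], [[-3.85, 1.6, 1.0], [0, 0, -0.27], 50]]}}

```text
time: 10.6
ee_pos: [0.5603, -0.1892, 0.1987]
tool_rot: [-179.9, -0.0, 76.6]
contact_force: [-0.2, 0.2, -4.2]
gripper_width: 0.0615
finger_force: 55.9
```

```bash
python3 - <<'E'
from h import *
go([.561,-.188,.035],[180,0,76.9])
E
```

```text
t 10.6 p [ 0.5603 -0.1892  0.1987] rpy [-179.9   -0.    76.6] F [-0.2  0.2 -4.2] q [-25.  24.   4.  70.  -0.  79.] w 0.0615
-> target [ 0.561 -0.188  0.035] shift [0.04, 0.02, 5.46] turn [-0.02, -0.0, -0.05]
```

>>> {"api": "apply_moves", "payload": {"deltas": [[[0, 0, 1.0], [0, 0, 0], 50], [[0, 0, 2.1], [0, 0, 0], 50], [[0, 0, 3.2], [0, 0, 0], 50], [[0, 0, 4.0], [0, 0, 0], 50], [[0, 0, 4.6], [0, 0, 0], 50]]}}

```text
time: 11.1
ee_pos: [0.5598, -0.1849, 0.061]
tool_rot: [-179.9, -0.1, 76.8]
contact_force: [0.9, 0.6, -4.2]
gripper_width: 0.0612
finger_force: 56.1
```

>>> {"api": "apply_moves", "payload": {"deltas": [[[0, 0, 0.2], [0, 0, 0], 50], [[0, 0, 0.4], [0, 0, 0], 50], [[0, 0, 0.6], [0, 0, 0], 50], [[0, 0, 0.75], [0, 0, 0], 50], [[0, 0, 0.85], [0, 0, 0], 50]]}}

```text
time: 11.6
ee_pos: [0.562, -0.1866, 0.0383]
tool_rot: [179.9, -0.0, 76.8]
contact_force: [-1.2, 0.1, -3.1]
gripper_width: 0.0612
finger_force: 56.0
```

```bash
python3 - <<'E'
from h import *
go([.561,-.188,.0225],[180,0,76.6])
im=r.grab_frame("side");cv2.imwrite("pics/place.png",cv2.resize(im[180:280,215:335],(720,600),interpolation=3)[:,:,::-1])
E
```

```text
t 11.6 p [ 0.562  -0.1866  0.0383] rpy [179.9  -0.   76.8] F [-1.2  0.1 -3.1] q [-25.  31. -11.  48.   0.  79.] w 0.0612
-> target [ 0.561  -0.188   0.0225] shift [-0.05, -0.02, 0.53] turn [0.02, -0.0, 0.03]
```

View pics/place.png

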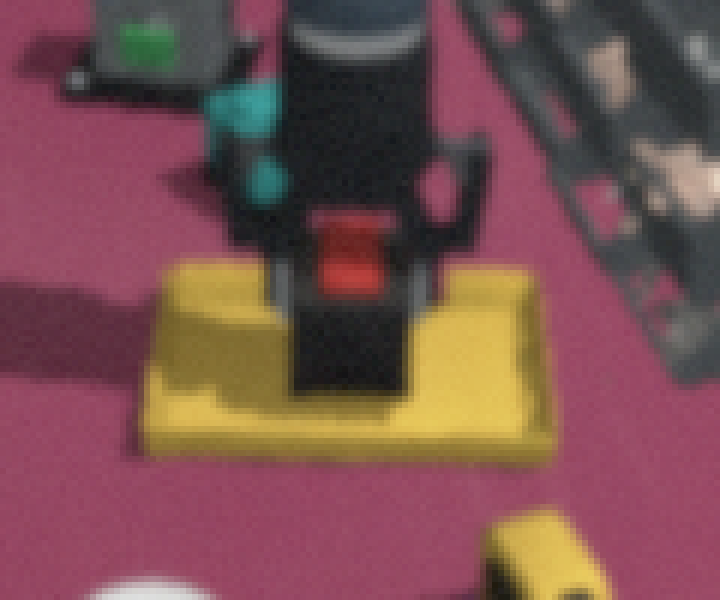

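The pack hangs just above the tray floor, near its middle at crop (350,390), with the rims clear all round. I'll lower it by small steps until it touches.

>>> {"api": "apply_moves", "payload": {"deltas": [[[0, 0, 0.1], [0, 0, 0], 50], [[0, 0, 0.2], [0, 0, 0], 50], [[0, 0, 0.3], [0, 0, 0], 50], [[0, 0, 0.37], [0, 0, 0], 50], [[0, 0, 0.37], [0, 0, 0], 50]]}}

```text
time: 12.15
ee_pos: [0.5613, -0.1863, 0.0265]
tool_rot: [180.0, -0.0, 76.8]
contact_force: [-1.0, -0.1, -3.6]
gripper_width: 0.0616
finger_force: 56.0
```

>>> {"api": "apply_moves", "payload": {"deltas": [[[0, 0, 0.04], [0, 0, 0], 50], [[0, 0, 0.08], [0, 0, 0], 50], [[0, 0, 0.12], [0, 0, 0], 50], [[0, 0, 0.12], [0, 0, 0], 50]]}}

```text
time: 12.55
ee_pos: [0.5618, -0.1865, 0.024]
tool_rot: [179.9, -0.0, 76.8]
contact_force: [-1.9, 1.0, 1.4]
gripper_width: 0.0615
finger_force: 56.5
```

The force has turned upward, so the tray now carries the pack. Releasing slowly.

>>> {"api": "apply_moves", "payload": {"deltas": [[[0, 0, 0], [0, 0, 0], 61], [[0, 0, 0], [0, 0, 0], 64], [[0, 0, 0], [0, 0, 0], 70], [[0, 0, 0], [0, 0, 0], 78], [[0, 0, 0], [0, 0, 0], 84]], "grip_force": 20}}

```text
time: 13.05
ee_pos: [0.5619, -0.1866, 0.0234]
tool_rot: [179.9, -0.0, 76.8]
contact_force: [0.0, 0.8, -1.4]
gripper_width: 0.0836
finger_force: 0.0
```

>>> {"api": "apply_moves", "payload": {"deltas": [[[0, 0, 0], [0, 0, 0], 84], [[0, 0, -0.4], [0, 0, 0], 84], [[0, 0, -1.2], [0, 0, 0], 84], [[0, 0, -2.2], [0, 0, 0], 84], [[0, 0, -3.4], [0, 0, 0], 84]]}}

```text
time: 13.55
ee_pos: [0.5606, -0.1861, 0.1263]
tool_rot: [-180.0, -0.1, 76.8]
contact_force: [-0.4, -0.2, -0.4]
gripper_width: 0.0839
finger_force: 0.0
```

>>> {"api": "apply_moves", "payload": {"deltas": [[[0, 0, -1.2], [0, 0, 0], 84], [[0, 1.0, -2.0], [0, 0, 0], 84], [[-1.5, 2, -2.0], [0, 0, 0], 84], [[-3, 3, -2], [0, 0, 0], 84], [[-4.5, 4, -2], [0, 0, 0], 84]]}}

```text
time: 14.05
ee_pos: [0.644, -0.3352, 0.1874]
tool_rot: [179.8, 0.0, 76.9]
contact_force: [0.7, -0.2, 1.4]
gripper_width: 0.0836
finger_force: 0.0
```

>>> {"api": "apply_moves", "payload": {"deltas": [[[0, 0, 0], [0, 0, 0], 84], [[0, 0, 0], [0, 0, 0], 84], [[0, 0, 0], [0, 0, 0], 84]]}}

```text
time: 14.35
ee_pos: [0.6428, -0.3329, 0.1862]
tool_rot: [179.9, -0.1, 76.8]
contact_force: [-0.2, 0.1, 0.3]
gripper_width: 0.0839
finger_force: 0.0
```

```bash
python3 - <<'E'
from h import *
a=r.grab_frame("side");b=r.grab_frame("top")
o=np.zeros((600,800,3),np.uint8);o[:400,:400]=cv2.resize(a[140:300,180:340],(400,400));o[:400,400:]=cv2.resize(b[130:270,240:380],(400,400));o[400:,:400]=cv2.resize(b[140:240,80:280],(400,200))
cv2.imwrite("pics/final.png",o[:,:,::-1]);s=r.sense();print(s["time"],s["ee_pos"],s["contact_force"])
E
```

```text
14.45 [ 0.64290834 -0.3323532   0.18675056] [-0.68534237  0.80447794 -0.46320599]
```

View pics/final.png

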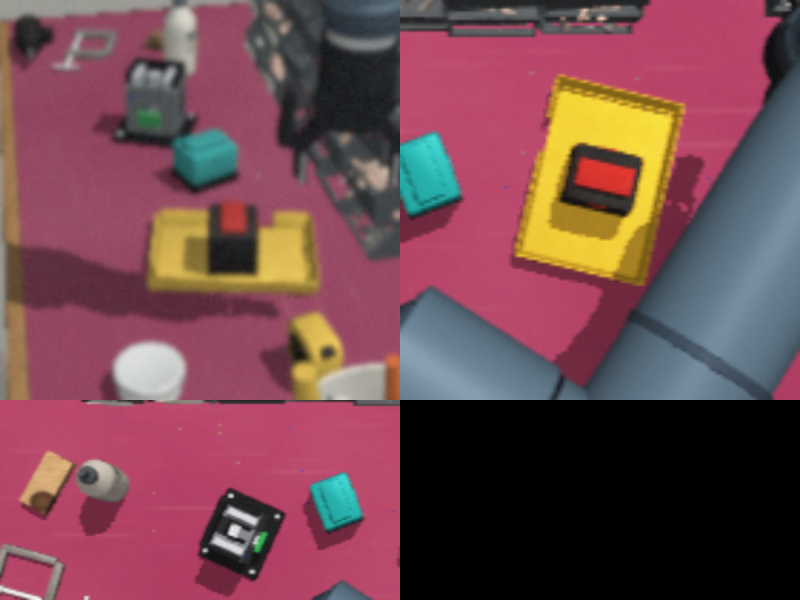

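The final picture shows the pack upright in the middle of the tray, at about (233,240) in the side crop and (603,180) in the top crop. The dock is empty, the bystanders are unmoved, and the hand is clear.

```bash
python3 -c "
from plant import r
print(r.finish_job())"
```

```text
the job is handed in; nothing more can be done
None
```

The latch was released, and the black battery pack now stands upright in the yellow tray; the job was handed in at about 14.5 s with the arm clear of everything.

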